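# Clamp the hose tail onto the dust box

## Task

Fit the orange hose tail to the dust box: set it on the black port, slide it fully home under the lip of the fixed half of the clamp ring, swing the hinged half round the two flanges and press it in, then turn the latch lever to its stop so that it draws the ring tight. Work gently, never ramming any part against its stop, and leave the other things on the bench alone.

Things in the scene. Friction and masses are not known exactly. Their poses are not given: they have to be found in the camera images.
- hose_tail: Orange hose tail, 0.15 to 0.31 kg, standing upright: round flange of diameter 76 and thickness 8 at the bottom, above it a round neck of diameter 44 (grip here) up to 65 in all. Origin: centre of its underside; z up. Its turn about z does not matter.
- port: Grey dust box, 190 x 190 x 70, fixed to the bench, with a black stub in its lid and the aluminium clamp ring. Origin on the bench under the ring's centre, z up. Its x axis points from the ring's open (hinged-half) side to the fixed half, y to the hinge; the latch is on the -y side. Offsets below are in this frame.
- seat (a point): Centre of the top face of the port's black flange (diameter 76, flat, no spigot), 100 above the bench. The hose tail's origin belongs here; the play in the ring is about 1 all round.
- saddle: Fixed half of the clamp ring, on the +x side: a wall of inner radius 39, outer 49, from z 84 to 116, spanning 75 degrees either side of +x, with a lip on top (z 111 to 116, inward to radius 34.5, 50 degrees either side of +x). The lip overhangs the hose tail's flange by 3.5 with 3 of headroom, so the tail cannot be lowered straight in: set it down 8 to 14 off-centre towards -x and slide it along +x till it meets the wall (at about 1 beyond centre). Origin as port.
- ring (a joint): Angle of the hinged half of the ring, a mirror copy of the fixed half with the same lip: 0 fully closed, growing (clockwise from above) as it opens to the -x side; starts at 0.7 to 1.1. Stiff hinge: it stays where it is left and takes about 4 N at its post; near closed it works against buffer.
- ring_hinge (a point): On the vertical hinge axis of the hinged half, at (0, 56), 140 above the bench.
- ring_post (a point): Middle of the grip of the red upright post on the hinged half (round, diameter 12, free from z 116 to 165), at z 140, 100 from the hinge axis; at (-46.7, -32.7) with the ring closed.
- latch (a joint): Angle of the latch lever: 0 at its stop (latched), growing (counter-clockwise from above) as it opens; starts at 1.1 to 1.5, stays where it is left. Turned towards 0, its hook passes behind a pin on the hinged half at about 0.5 rad and draws it in: stiff, up to about 10 N at the post, then easy from about 0.1 rad to the rigid stop at 0. With the ring not pressed in, the hook misses the pin.
- latch_pivot (a point): On the vertical pivot axis of the latch lever, at (24, -72), 140 above the bench.
- latch_post (a point): Middle of the grip of the red upright post on the lever (round, diameter 12, free from z 109 to 165), at z 140, 62 from the pivot axis; at (24, -134) when latched. It points from the pivot towards about +x when open and -y when latched.
- buffer: Black rubber buffer, diameter 10, on a spring (1.2 N per mm, 8 travel), at (1, -62), z 101 when closed. The closing ring meets it at 0.07 rad; it adds up to 11 N at the ring's post at 0 rad, where it is bottomed hard. Pressed in and let go, the ring springs back to 0.04 to 0.05 rad; the latch hook catches it up to about 0.06 rad.
- stop: Small black stop block, 10 x 10 x 28, that the latch lever meets at joint value 0, 56 from the pivot; block centre at (14, -128), z 97. Rigid: a rise of about 8 N at the lever's post, once the lever has gone easy, shows that it is met. Origin as port.
- reducer: Bystander, to be left where it is: grey reducer like the hose tail but smaller, flange diameter 60, neck 32, height 60. Origin: centre of its underside.
- tape_roll: Bystander, to be left where it is: blue tape roll, diameter 90, height 25.
- sanding_block: Bystander, to be left where it is: blue sanding block, 70 x 45 x 30.
- square: Bystander, to be left where it is: flat aluminium square, about 160 x 130 x 6.
- tile_sample: Bystander, to be left where it is: white tile, 100 x 100 x 9.
- mallet: Bystander, to be left where it is: lying mallet with a red handle.
- wedge: Bystander, to be left where it is: small red plastic wedge, 60 x 22 x 16.
Not all that is in view belongs to the job. There is more than one size of the hose_tail; the job needs the middle-sized.

How it is judged:
By the outcome, as a careful person would: the job done as asked, in the order asked, and still so for the second after the job is handed in, with the robot touching nothing.
It also fails if it takes over 72 s, if anything falls off the work surface, if the arm or the gripper's body presses on something with over 40 N, if the wrist force passes 120 N, or if a joint passes its speed limit or range.

## Robot

A 6-joint arm with a two-finger parallel gripper is mounted at the origin on the work surface. World frame = base frame: x ahead of the robot, y to its left, z up, the work surface at z = 0. Lengths are in mm, angles in degrees, forces in N, time in s.
With the tool pointing down it reaches from about 350 to 850 mm from the base axis. Payload 8.1 kg.
Tool frame: the origin (TCP) lies at the very end of the fingers, on their centre line; the grasp point (between the pads) lies 19 mm behind it; z points along the fingers, y is the line along which they close (so a half turn about z gives the same grasp; the last joint's range is limited). The gripper opens to 85 mm and grips with 20 to 120 N. Pads are 22 mm wide; open, the fingers measure 114 mm over their backs; the gripper's body (76 mm by 85 mm) begins 54 mm behind the grasp point. The pads swing forward as they close: fully open they stand 13 mm farther back than shut.
Start: joints at [-70.783, 7.471, 85.268, -0, 87.261, -4.893], TCP at [245.114, -547.653, 231.292] pointing down, gripper open.
Joint ranges: [-169.43, 169.43], [-51.17, 129.36], [1.28, 143.12], [-76.62, 256.62], [0, 156.53], [-152.29, 152.29]. Speed limits (degrees/s): [136.94, 136.94, 159.86, 180, 180, 180].

## Interface

Orientations are given as [roll, pitch, yaw] about the fixed x, y, z axes, in that order (R = Rz(yaw) Ry(pitch) Rx(roll)).
In Python, from bench import sense, eyes, job, models gives the robot as it stands. The module is installed in compiled form; this text tells all that it offers.
- The arm moves only by the tool apply_moves, never from a script. Its argument "rows" is a list of rows, each a list of 6 numbers: the shift along the tool's x, y, z in mm, then the turn, a rotation vector about the tool's x, y, z in rad. In form: [[dx, dy, dz, rx, ry, rz], ...]. A call has exactly 5 rows; each row shifts and turns the commanded pose from where the row before left it, along the tool's axes as they then stand; what a row does not reach is not made up. A row lasts 1/8 s, in which the tool goes at most 62.5 mm and 10.7 degrees, less where a joint would pass 70% of its speed; a pose out of reach is approached as far as the arm can. A call is refused whole if a number of a shift passes 62.5 or a number of a turn 0.188, either way. A call with a gripper value outside its range is refused whole. "fingers" is the finger opening in mm, from 0 to 85.4, set as the call begins (left out, the last holds). The fingers move at their own pace and stop on an object; "grip_force" is the grip in N (left out, the last holds). Time passes only in rows, so rows that do not move let the fingers close, or fill a call up. It gives the time, the measured TCP pose, the force, the opening and the grip force at its end, in the units of the state.
- sense(): the state, without advancing time (a new reading comes with each control period).
- eyes.snapshot(name): name is "side" or "top"; returns (picture, depth): 420x560x3 uint8, red, green, blue; 420x560 float32, mm along the optical axis (not along the pixel's ray), 0 where there is no reading.
- eyes.get_calibration(name): a dict with "intrinsics" (3x3 intrinsics, pixels), "R" (3x3) and "t" (3): a world point X has camera coordinates R X + t. Camera axes: x right, y down, z forward; pixel columns grow to the right and rows downward; lengths in mm; the calibration is good to about 2 mm. A picture is of the moment at which its call begins. get_calibration takes no time and is no camera call.
- job.hand_in(): hands the job in; it is judged then, once.
Trained networks look in the newest picture that a camera, given by its name, has taken for a name from the list of things; names that differ only in an ending like _2 or _b are one class to them, and where a whole thing is asked for, a point or a joint stands for the part that bears it (a point fixed in the world has none). Each returns a list of dicts, best first, with "confidence" (0 to 1); they miss things now and then, are a little off and sometimes report something else, mostly with a low value. They report only what shows in the picture. A call takes as long as a camera call. They do not tell look-alikes from the thing itself.
- models.boxes_of(name, camera): "xyz" ([x, y, z] in mm, in world coordinates, good to about 4 mm: the middle of the surface that is visible of it).
- models.cut_out(name, camera): "pixels" (420x560 bool, what is visible of it).
- models.place_of(name, camera): "xyz" ([x, y, z] in mm, in world coordinates, good to about 4 mm: a listed point, or the origin of a listed thing).
The state is a dict: "time": time; "joint_pos": joint angles; "qd": joint speeds; "joint_efforts": joint torques, N m; "tool_pos": TCP position; "tcp_rot": TCP orientation; "ft_force": force on the tool from outside, world axes, zero at the start; "wrist_torque": the same for the moment, N m; "finger_gap": finger opening in mm; "grip_force": force on a finger pad.
Only numpy, scipy, OpenCV 4.12 (cv2) and the standard library are available. Lean on these libraries where they do the work, as an engineer would, in place of code of your own. Each camera call takes 0.05 s, during which the arm holds its last target. There are 200 camera calls.

## Working session

There is one attempt and no reset: what is moved stays moved. The work goes in short steps, Python scripts to look and compute and a tool call to move; the robot and the scene stay as the last step left them, time stands still between calls to the robot, and variables do not carry over. Pictures are saved under pics/ and viewed, at most 10 in all, crops included, and the job is handed in when it is done.

Besides the shell and the picture viewer there is one more tool, called after "Request:" in YAML: its name, and indented under it one key for each argument. apply_moves: Moves the arm, as the interface text tells. Its arguments: {"type":"object","properties":{"rows":{"type":"array"},"fingers":{"type":"number"},"grip_force":{"type":"number"}},"required":["rows"]}

```bash
mkdir -p pics; cat > h.py <<'E'
import numpy as np, cv2
from bench import sense, eyes, job, models
def snap(n):
    p,d=eyes.snapshot(n); return p,d
def pts(n,d):
    c=eyes.get_calibration(n);K=np.array(c["intrinsics"]);R=np.array(c["R"]);t=np.array(c["t"])
    v,u=np.mgrid[:d.shape[0],:d.shape[1]]
    X=np.stack([(u-K[0,2])/K[0,0]*d,(v-K[1,2])/K[1,1]*d,d],-1)
    return (X-t)@R
def proj(n,X):
    c=eyes.get_calibration(n);q=np.array(c["intrinsics"])@(np.array(c["R"])@np.array(X)+np.array(c["t"]));return q[:2]/q[2]
E
python3 - <<'E'
from h import *
for n in("top","side"):
    p,d=snap(n); cv2.imwrite(f"pics/{n}0.png",p[:,:,::-1]); np.save(n+"0.npy",d)
    for k in("hose_tail","port","ring_hinge","ring_post","latch_pivot","latch_post","seat","reducer"):
        print(n,k,[(np.round(r["xyz"]).tolist(),round(r["confidence"],2),proj(n,r["xyz"]).round().tolist()) for r in models.place_of(k,n)][:4])
s=sense();print(s["time"],s["tcp_rot"],s["ft_force"])
E
```

```text
top hose_tail [([309.0, 393.0, 2.0], 0.97, [157.0, 298.0]), ([454.0, 343.0, -2.0], 0.8, [178.0, 245.0]), ([494.0, 464.0, 0.0], 0.71, [134.0, 230.0]), ([617.0, -25.0, 142.0], 0.48, [315.0, 178.0])]
top port [([575.0, 36.0, 2.0], 0.76, [290.0, 201.0])]
top ring_hinge [([558.0, 89.0, 139.0], 0.88, [269.0, 202.0])]
top ring_post [([478.0, 31.0, 139.0], 0.6, [292.0, 235.0])]
top latch_pivot [([620.0, -24.0, 142.0], 0.88, [315.0, 177.0]), ([457.0, 343.0, -2.0], 0.35, [178.0, 244.0])]
top latch_post []
top seat [([577.0, 36.0, 102.0], 0.93, [290.0, 196.0])]
top reducer [([451.0, -337.0, 2.0], 0.58, [428.0, 248.0])]
side hose_tail [([310.0, 390.0, -0.0], 0.84, [203.0, 191.0]), ([455.0, 343.0, -0.0], 0.72, [245.0, 195.0]), ([495.0, 467.0, 1.0], 0.42, [254.0, 178.0])]
side port [([576.0, 38.0, 2.0], 0.94, [291.0, 245.0])]
side ring_hinge [([558.0, 88.0, 141.0], 0.57, [284.0, 197.0])]
side ring_post [([474.0, 29.0, 140.0], 0.57, [257.0, 210.0])]
side latch_pivot [([616.0, -27.0, 140.0], 0.59, [310.0, 218.0])]
side latch_post [([679.0, -24.0, 138.0], 0.7, [332.0, 217.0])]
side seat [([572.0, 33.0, 100.0], 0.57, [291.0, 219.0]), ([570.0, 36.0, -3.0], 0.29, [289.0, 247.0])]
side reducer [([454.0, -337.0, 2.0], 0.57, [261.0, 341.0])]
0.9 [-1.79998801e+02  1.69707721e-03  2.41085955e+01] [ 0.19349351 -0.33840285  0.11176257]
```

View pics/top0.png

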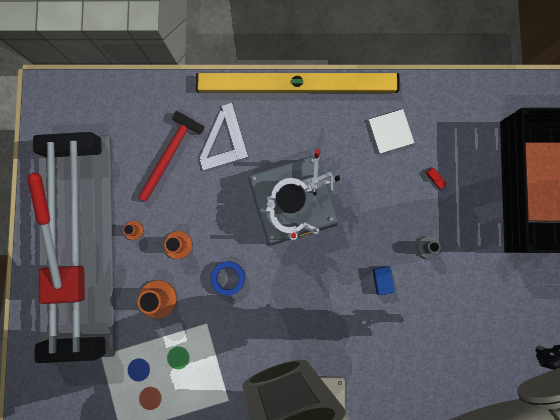

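View pics/side0.png

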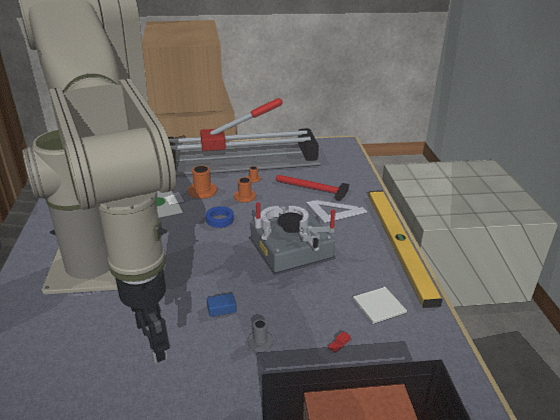

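Three orange tails in the top picture: large (157,298), medium (178,244), small (133,230). The medium one at (178,244) fits. I'll confirm it by measured diameters and an enlarged crop, and refine the port pose from depth.

```bash
python3 - <<'E'
from h import *
p=cv2.imread("pics/top0.png")
cv2.imwrite("pics/crop.png",cv2.hconcat([cv2.resize(p[195:325,110:210],(400,520),interpolation=2),cv2.resize(p[140:250,240:345],(390,520),interpolation=2)]))
d=np.load("top0.npy");X=pts("top",d)
from scipy.optimize import least_squares
for c in((310,392),(454,343),(494,465)):
    Q=X.reshape(-1,3);m=(np.hypot(Q[:,0]-c[0],Q[:,1]-c[1])<60)&(Q[:,2]>3);Q=Q[m]
    ht=np.percentile(Q[:,2],98);
    fl=Q[Q[:,2]<14];tp=Q[Q[:,2]>ht-4]
    print(c,"h",ht,"flange ext",np.ptp(fl[:,:2],0),(fl.max(0)+fl.min(0))[:2]/2,"top c",(tp.max(0)+tp.min(0))[:2]/2,np.ptp(tp,0)[:2])
for n in("top","side"):
    Q=pts(n,np.load(n+"0.npy")).reshape(-1,3)
    near=(abs(Q[:,0]-575)<160)&(abs(Q[:,1]-36)<160)
    L=Q[near&(abs(Q[:,2]-70)<5)]
    print(n,"lid",len(L),cv2.minAreaRect(L[:,:2].astype(np.float32)),np.median(L[:,2]))
    for k,z0,z1,rr in(("flange",96,104,45),("ringtop",112,120,60)):
        M=Q[(abs(Q[:,2]-(z0+z1)/2)<(z1-z0)/2)&(np.hypot(Q[:,0]-575,Q[:,1]-36)<rr)]
        print(k,len(M),M.mean(0).round(1),np.ptp(M,0).round(1),((M.max(0)+M.min(0))/2).round(1))
    P=Q[near&(Q[:,2]>135)&(Q[:,2]<175)]
    _,lab,cen=cv2.kmeans(P.astype(np.float32),4,None,(3,50,.1),5,2)
    print("high",[(c.round(0).tolist(),int((lab==i).sum()),P[lab[:,0]==i][:,2].max().round()) for i,c in enumerate(cen)])
E
```

```text
(310, 392) h 91.93656812032448 flange ext [117.42589316 117.20745568] [310.12624845 392.74726314] top c [307.29887011 392.09625714] [55.18881107 56.1346862 ]
(454, 343) h 68.87133744591121 flange ext [114.14847902 117.51846855] [453.21327039 342.76306801] top c [454.35652583 341.22743705] [41.53279892 40.11907327]
(494, 465) h 48.82808876766869 flange ext [117.56092929 116.25078222] [494.34988028 466.03945713] top c [493.47277571 464.17512872] [26.59400637 30.0256569 ]
top lid 2788 ((574.7643432617188, 31.10759735107422), (188.6273193359375, 186.88055419921875), 17.350082397460938) 68.29053375230025
flange 601 [572.8  35.8  99.8] [72.2 81.5  7.9] [572.9  39.4  99.9]
ringtop 221 [602.8  46.2 116. ] [ 84.5 105.3   7.9] [579.9  36.8 116.1]
high [([680.0, -29.0, 164.0], 22, np.float64(168.0)), ([477.0, 28.0, 165.0], 20, np.float64(169.0)), ([675.0, -28.0, 148.0], 8, np.float64(155.0)), ([473.0, 32.0, 144.0], 2, np.float64(145.0))]
side lid 827 ((578.9093017578125, 9.071060180664062), (185.46893310546875, 217.6190643310547), 16.68880844116211) 66.94210759070477
flange 276 [573.7  35.8  98.5] [73.8 85.8  7.4] [574.1  35.3  99.7]
ringtop 103 [598.2  43.4 114.5] [98.1 91.1  6.2] [573.5  36.1 115.2]
high [([680.0, -34.0, 159.0], 27, np.float64(164.0)), ([478.0, 24.0, 159.0], 27, np.float64(167.0)), ([477.0, 22.0, 143.0], 23, np.float64(149.0)), ([679.0, -36.0, 143.0], 20, np.float64(151.0))]
```

View pics/crop.png

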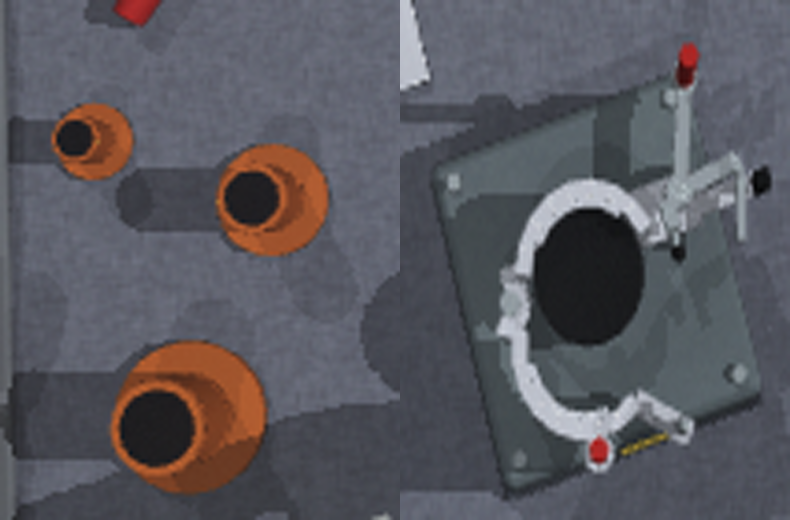

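The crop confirms it: the medium tail (crop 265,200) measures about 65 mm high with a neck of about 44, against 90 and 48 mm for the others. The ring is open, with its post at crop (598,450), and the latch lever is open at crop (688,65).

```bash
cat >> h.py <<'E'
from scipy.spatial.transform import Rotation as Ro
def plan(legs,start=None):
    "legs: (x,y,z,yaw,nrows); tool pointing down"
    if start is None:
        s=sense();start=[*s["tool_pos"],s["tcp_rot"][2]]
    p=np.array(start,float);out=[]
    for *g,n in legs:
        g=np.array(g,float);st=(g-p)/n
        for i in range(n):
            y=np.radians(p[3]);tx=np.array([np.cos(y),np.sin(y)]);ty=np.array([np.sin(y),-np.cos(y)])
            out.append([round(float(st[:2]@tx),1),round(float(st[:2]@ty),1),round(-st[2],1),0,0,round(-np.radians(st[3]),3)]);p=p+st
    for i in range(0,len(out),5): print(out[i:i+5])
S=np.array([574.,36.]);Y=17.3
def P(x,y):
    a=np.radians(Y);return S+np.array([x*np.cos(a)-y*np.sin(a),x*np.sin(a)+y*np.cos(a)])
E
python3 -c "
from h import *
plan([(430,-100,231,66,8),(454,325,231,107.3,7),(454,343,60,107.3,5)])"
```

```text
[[44.0, -41.6, np.float64(0.0), 0, 0, np.float64(-0.091)], [47.6, -37.4, np.float64(0.0), 0, 0, np.float64(-0.091)], [50.8, -33.0, np.float64(0.0), 0, 0, np.float64(-0.091)], [53.6, -28.2, np.float64(0.0), 0, 0, np.float64(-0.091)], [55.9, -23.2, np.float64(0.0), 0, 0, np.float64(-0.091)]]
[[57.8, -18.0, np.float64(0.0), 0, 0, np.float64(-0.091)], [59.2, -12.6, np.float64(0.0), 0, 0, np.float64(-0.091)], [60.1, -7.2, np.float64(0.0), 0, 0, np.float64(-0.091)], [56.9, -21.6, np.float64(0.0), 0, 0, np.float64(-0.103)], [58.8, -15.6, np.float64(0.0), 0, 0, np.float64(-0.103)]]
[[60.1, -9.5, np.float64(0.0), 0, 0, np.float64(-0.103)], [60.7, -3.3, np.float64(0.0), 0, 0, np.float64(-0.103)], [60.7, 3.0, np.float64(0.0), 0, 0, np.float64(-0.103)], [60.1, 9.2, np.float64(0.0), 0, 0, np.float64(-0.103)], [58.8, 15.4, np.float64(0.0), 0, 0, np.float64(-0.103)]]
[[3.4, 1.1, np.float64(34.2), 0, 0, np.float64(0.0)], [3.4, 1.1, np.float64(34.2), 0, 0, np.float64(0.0)], [3.4, 1.1, np.float64(34.2), 0, 0, np.float64(0.0)], [3.4, 1.1, np.float64(34.2), 0, 0, np.float64(0.0)], [3.4, 1.1, np.float64(34.2), 0, 0, np.float64(0.0)]]
```

Request:
apply_moves:
  rows:
    - [44,-41.6,0,0,0,-0.091]
    - [47.6,-37.4,0,0,0,-0.091]
    - [50.8,-33,0,0,0,-0.091]
    - [53.6,-28.2,0,0,0,-0.091]
    - [55.9,-23.2,0,0,0,-0.091]
  fingers: 85

```text
time: 1.52
tool_pos: [361.4, -266.2, 231.5]
tcp_rot: [179.9, -0.0, 50.3]
ft_force: [1.4, -1.1, -0.2]
finger_gap: 85.1
grip_force: 0.0
```

Request:
apply_moves:
  rows:
    - [57.8,-18,0,0,0,-0.091]
    - [59.2,-12.6,0,0,0,-0.091]
    - [60.1,-7.2,0,0,0,-0.091]
    - [56.9,-21.6,0,0,0,-0.103]
    - [58.8,-15.6,0,0,0,-0.103]

```text
time: 2.15
tool_pos: [437.8, 23.2, 231.6]
tcp_rot: [180.0, -0.0, 77.8]
ft_force: [0.9, -0.5, 0.6]
finger_gap: 85.0
grip_force: 0.0
```

Request:
apply_moves:
  rows:
    - [60.1,-9.5,0,0,0,-0.103]
    - [60.7,-3.3,0,0,0,-0.103]
    - [60.7,3,0,0,0,-0.103]
    - [60.1,9.2,0,0,0,-0.103]
    - [58.8,15.4,0,0,0,-0.103]

```text
time: 2.78
tool_pos: [455.7, 326.9, 231.6]
tcp_rot: [180.0, 0.0, 107.3]
ft_force: [1.0, -0.5, 0.7]
finger_gap: 85.0
grip_force: 0.0
```

```bash
python3 -c "
from h import *
s=sense();print(s['time'],s['tool_pos'],s['tcp_rot'],s['ft_force'],s['finger_gap'])
plan([(454,343,70,107.3,5),(454,343,22,107.3,5)])"
```

```text
2.775 [455.71965623 326.89098275 231.58727202] [1.79950001e+02 5.30718010e-04 1.07341553e+02] [ 0.9681808  -0.53510325  0.71661013] 84.99131826908734
[[3.2, 0.6, np.float64(32.3), 0, 0, np.float64(0.0)], [3.2, 0.6, np.float64(32.3), 0, 0, np.float64(0.0)], [3.2, 0.6, np.float64(32.3), 0, 0, np.float64(0.0)], [3.2, 0.6, np.float64(32.3), 0, 0, np.float64(0.0)], [3.2, 0.6, np.float64(32.3), 0, 0, np.float64(0.0)]]
[[-0.0, -0.0, np.float64(9.6), 0, 0, np.float64(-0.0)], [-0.0, -0.0, np.float64(9.6), 0, 0, np.float64(-0.0)], [-0.0, -0.0, np.float64(9.6), 0, 0, np.float64(-0.0)], [-0.0, -0.0, np.float64(9.6), 0, 0, np.float64(-0.0)], [-0.0, -0.0, np.float64(9.6), 0, 0, np.float64(-0.0)]]
```

Request:
apply_moves:
  rows:
    - [3.2,0.6,32.3,0,0,0]
    - [3.2,0.6,32.3,0,0,0]
    - [3.2,0.6,32.3,0,0,0]
    - [3.2,0.6,32.3,0,0,0]
    - [3.2,0.6,32.3,0,0,0]

```text
time: 3.4
tool_pos: [454.0, 341.0, 68.9]
tcp_rot: [180.0, -0.0, 107.1]
ft_force: [-0.3, 1.1, -0.2]
finger_gap: 85.1
grip_force: 0.0
```

Request:
apply_moves:
  rows:
    - [0,0,12,0,0,0]
    - [0,0,12,0,0,0]
    - [0,0,12,0,0,0]
    - [0,0,12,0,0,0]
    - [0,0,0,0,0,0]

```text
time: 4.03
tool_pos: [453.4, 340.4, 20.8]
tcp_rot: [-179.9, 0.0, 107.1]
ft_force: [-1.4, -0.0, -1.1]
finger_gap: 85.1
grip_force: 0.0
```

Request:
apply_moves:
  rows:
    - [0,0,0,0,0,0]
    - [0,0,0,0,0,0]
    - [0,0,0,0,0,0]
    - [0,0,0,0,0,0]
    - [0,0,0,0,0,0]
  fingers: 30
  grip_force: 40

```text
time: 4.65
tool_pos: [454.5, 341.2, 22.6]
tcp_rot: [179.9, -0.0, 107.1]
ft_force: [-0.7, 0.0, 5.0]
finger_gap: 43.1
grip_force: 41.1
```

```bash
python3 -c "
from h import *
t=P(-11,0);print(t)
plan([(454,341,62,107.3,2),(458,330,180,107.3,3),(465,300,215,107.3,1),(t[0],t[1],215,107.3,6),(t[0],t[1],150,107.3,3)])"
```

```text
[563.49763121  32.72887639]
[[-0.0, -0.3, np.float64(-19.7), 0, 0, np.float64(-0.001)], [-0.0, -0.3, np.float64(-19.7), 0, 0, np.float64(-0.001)], [-3.9, 0.2, np.float64(-39.3), 0, 0, np.float64(-0.0)], [-3.9, 0.2, np.float64(-39.3), 0, 0, np.float64(-0.0)], [-3.9, 0.2, np.float64(-39.3), 0, 0, np.float64(-0.0)]]
[[-30.7, -2.2, np.float64(-35.0), 0, 0, np.float64(-0.0)], [-47.4, 2.4, np.float64(-0.0), 0, 0, np.float64(-0.0)], [-47.4, 2.4, np.float64(-0.0), 0, 0, np.float64(-0.0)], [-47.4, 2.4, np.float64(-0.0), 0, 0, np.float64(-0.0)], [-47.4, 2.4, np.float64(-0.0), 0, 0, np.float64(-0.0)]]
[[-47.4, 2.4, np.float64(-0.0), 0, 0, np.float64(-0.0)], [-47.4, 2.4, np.float64(-0.0), 0, 0, np.float64(-0.0)], [0.0, 0.0, np.float64(21.7), 0, 0, np.float64(-0.0)], [0.0, 0.0, np.float64(21.7), 0, 0, np.float64(-0.0)], [0.0, 0.0, np.float64(21.7), 0, 0, np.float64(-0.0)]]
```

Request:
apply_moves:
  rows:
    - [0,0,-20,0,0,0]
    - [0,0,-20,0,0,0]
    - [-4,0,-39,0,0,0]
    - [-4,0,-39,0,0,0]
    - [-4,0,-39,0,0,0]

```text
time: 5.28
tool_pos: [457.6, 329.3, 181.6]
tcp_rot: [179.9, -0.0, 107.1]
ft_force: [0.4, 1.2, -2.8]
finger_gap: 43.2
grip_force: 41.3
```

Request:
apply_moves:
  rows:
    - [-30.7,-2.2,-35,0,0,-0.002]
    - [-47.4,2.4,0,0,0,0]
    - [-47.4,2.4,0,0,0,0]
    - [-47.4,2.4,0,0,0,0]
    - [-47.4,2.4,0,0,0,0]

```text
time: 5.9
tool_pos: [530.4, 119.8, 215.5]
tcp_rot: [179.9, 0.0, 107.3]
ft_force: [1.0, -0.5, -1.8]
finger_gap: 43.3
grip_force: 41.4
```

Request:
apply_moves:
  rows:
    - [-47.4,2.4,0,0,0,-0.002]
    - [-47.4,2.4,0,0,0,0]
    - [0,0,21.7,0,0,0]
    - [0,0,21.7,0,0,0]
    - [0,0,21.7,0,0,0]

```text
time: 6.52
tool_pos: [562.9, 31.8, 149.6]
tcp_rot: [179.9, 0.0, 107.3]
ft_force: [0.3, 1.0, -1.5]
finger_gap: 43.5
grip_force: 41.4
```

```bash
python3 - <<'E'
from h import *
out=[]
for n in("top","side"):
    p,d=snap(n)
    for k in("hose_tail","seat","port","ring_hinge","latch_pivot"):
        print(n,k,[(np.round(r["xyz"],1).tolist(),round(r["confidence"],2)) for r in models.place_of(k,n)][:4])
    u,v=proj(n,[570,35,120]).astype(int);out.append(cv2.resize(p[v-65:v+65,u-65:u+65,::-1],(400,400),interpolation=2))
cv2.imwrite("pics/a.png",cv2.hconcat(out))
s=sense();print(s["time"],s["tool_pos"],s["tcp_rot"],s["ft_force"],s["finger_gap"])
E
```

```text
top hose_tail [([495.5, 463.8, -3.8], 0.79), ([306.9, 393.2, 2.4], 0.73), ([766.7, -240.5, -5.0], 0.54), ([479.8, 33.2, 140.7], 0.46)]
top seat [([575.9, 36.0, 104.3], 0.78)]
top port [([572.9, 37.4, -0.3], 0.76)]
top ring_hinge [([557.7, 86.5, 138.2], 0.66)]
top latch_pivot []
side hose_tail [([564.8, 32.2, 130.3], 0.8), ([310.8, 392.1, 1.7], 0.57), ([492.1, 467.9, -2.1], 0.48)]
side seat [([568.4, 36.5, 99.5], 0.67)]
side port [([575.1, 40.3, 0.2], 0.92)]
side ring_hinge []
side latch_pivot [([617.2, -29.3, 140.9], 0.79), ([451.9, -337.4, -0.7], 0.65)]
7.125 [562.90073692  32.14116769 149.25784026] [1.79957686e+02 1.41605335e-02 1.07363937e+02] [ 0.32420141  0.02497368 -2.05192237] 43.317517590305286
```

View pics/a.png

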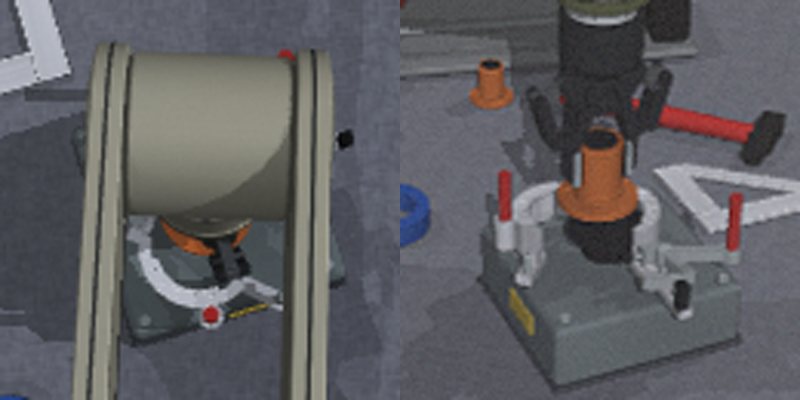

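Request:
apply_moves:
  rows:
    - [0,0,8,0,0,0]
    - [0,0,8,0,0,0]
    - [0,0,4,0,0,0]
    - [0,0,2,0,0,0]
    - [0,0,1,0,0,0]

```text
time: 7.75
tool_pos: [562.6, 32.1, 125.6]
tcp_rot: [-180.0, -0.0, 107.4]
ft_force: [0.4, -0.3, -2.3]
finger_gap: 43.1
grip_force: 41.4
```

Request:
apply_moves:
  rows:
    - [0,0,1,0,0,0]
    - [0,0,1,0,0,0]
    - [0,0,1,0,0,0]
    - [0,0,0.5,0,0,0]
    - [0,0,0,0,0,0]

```text
time: 8.38
tool_pos: [562.7, 32.1, 122.6]
tcp_rot: [180.0, 0.0, 107.4]
ft_force: [-2.4, -0.1, 2.7]
finger_gap: 43.4
grip_force: 41.8
```

Request:
apply_moves:
  rows:
    - [0,2,0,0,0,0]
    - [0,2,0,0,0,0]
    - [0,2,0,0,0,0]
    - [0,1.5,0,0,0,0]
    - [0,1,0,0,0,0]

```text
time: 9.0
tool_pos: [571.0, 34.6, 122.6]
tcp_rot: [180.0, 0.0, 107.4]
ft_force: [-4.8, -1.7, 5.0]
finger_gap: 43.2
grip_force: 41.8
```

Request:
apply_moves:
  rows:
    - [0,1,0,0,0,0]
    - [0,0.7,0,0,0,0]
    - [0,0.5,0,0,0,0]
    - [0,0.5,0,0,0,0]
    - [0,0,0,0,0,0]

```text
time: 9.62
tool_pos: [573.6, 35.3, 122.6]
tcp_rot: [180.0, 0.0, 107.4]
ft_force: [-4.0, -1.8, 6.1]
finger_gap: 43.2
grip_force: 41.8
```

Request:
apply_moves:
  rows:
    - [0,0.5,0,0,0,0]
    - [0,0.4,0,0,0,0]
    - [0,0.4,0,0,0,0]
    - [0,0.3,0,0,0,0]
    - [0,0,0,0,0,0]

```text
time: 10.25
tool_pos: [574.4, 35.6, 122.7]
tcp_rot: [-179.9, 0.0, 107.4]
ft_force: [-8.1, -2.2, 7.9]
finger_gap: 43.7
grip_force: 42.0
```

Request:
apply_moves:
  rows:
    - [0,0.4,0,0,0,0]
    - [0,0.4,0,0,0,0]
    - [0,0,0,0,0,0]
    - [0,0,0,0,0,0]
    - [0,0,0,0,0,0]

```text
time: 10.88
tool_pos: [574.5, 35.6, 122.7]
tcp_rot: [-179.8, 0.0, 107.4]
ft_force: [-12.2, -3.4, 11.1]
finger_gap: 43.1
grip_force: 42.4
```

Request:
apply_moves:
  rows:
    - [0,-0.8,-0.5,0,0,0]
    - [0,-0.4,-0.5,0,0,0]
    - [0,0,0,0,0,0]
    - [0,0,0,0,0,0]
    - [0,0,0,0,0,0]

```text
time: 11.5
tool_pos: [574.3, 35.7, 122.7]
tcp_rot: [-180.0, -0.0, 107.4]
ft_force: [-1.0, -1.8, -2.3]
finger_gap: 43.0
grip_force: 41.3
```

Request:
apply_moves:
  rows:
    - [0,0,0,0,0,0]
    - [0,0,0,0,0,0]
    - [0,0,0,0,0,0]
    - [0,0,-5,0,0,0]
    - [0,0,-25,0,0,0]
  fingers: 65

```text
time: 12.12
tool_pos: [573.1, 35.9, 151.9]
tcp_rot: [-179.8, -0.1, 107.4]
ft_force: [0.8, 0.6, -0.0]
finger_gap: 64.7
grip_force: 0.0
```

```bash
sed -i 's/^S=.*/S=np.array([573.6,35.4]);Y=17.3/' h.py; python3 - <<'E'
from h import *
s=sense();print(s["time"],s["tool_pos"],s["tcp_rot"],s["ft_force"],s["finger_gap"])
for n in("side","top"):
    p,d=snap(n)
    for k in("hose_tail","ring_post"):
        print(n,k,[(np.round(r["xyz"],1).tolist(),round(r["confidence"],2)) for r in models.place_of(k,n)][:4])
    X=pts(n,d);hsv=cv2.cvtColor(p,cv2.COLOR_RGB2HSV)
    m=((hsv[...,0]<6)|(hsv[...,0]>174))&(hsv[...,1]>150)&(X[...,2]>118)&(X[...,2]<172)&(np.hypot(X[...,0]-570,X[...,1]-20)<160)
    nn,l,st,c=cv2.connectedComponentsWithStats(m.astype(np.uint8))
    for i in range(1,nn):
        q=X[l==i];print(n,"red",len(q),np.median(q,0).round(1),q[:,2].min().round(),q[:,2].max().round(), (q[:,:2].max(0)+q[:,:2].min(0))/2)
H=P(0,56);L=P(24,-72);print("hinge",H,"pivot",L,"post closed",P(-46.7,-32.7),"latched",P(24,-134))
E
```

```text
12.125 [573.10389871  35.91442853 151.90973831] [-1.79804987e+02 -7.11711799e-02  1.07363561e+02] [ 0.75669117  0.55192052 -0.00338268] 64.73847193712216
side hose_tail [([574.4, 37.6, 103.1], 0.71), ([492.6, 466.1, -1.1], 0.68), ([307.3, 390.1, 1.5], 0.62)]
side ring_post [([474.4, 26.2, 138.8], 0.72)]
side red 43 [476.9  22.2 144.3] 121.0 168.0 [476.46280711  22.28491033]
side red 47 [677.7 -35.5 146. ] 120.0 166.0 [678.04791269 -32.18590711]
top hose_tail [([306.8, 391.5, 1.1], 0.73), ([494.8, 465.5, -4.7], 0.63), ([574.2, 36.3, 98.3], 0.49)]
top ring_post [([479.6, 31.7, 143.4], 0.65), ([451.7, -336.6, -0.3], 0.45)]
top red 18 [476.4  28.9 164.5] 157.0 168.0 [476.21166209  28.92586979]
hinge [556.94700705  88.86660477] pivot [617.92525012 -26.20578059] post closed [538.73682905  -9.70808476] latched [636.36249231 -85.40095016]
```

```bash
python3 - <<'E'
from h import *
plan([(573,36,195,107.4,1),(476.8,29,195,45,7),(476.8,29,155,45,2),(476.8,29,122,45,5)])
E
```

```text
[[0.5, -1.0, np.float64(-42.6), 0, 0, np.float64(-0.001)], [3.2, -13.4, np.float64(-0.0), 0, 0, np.float64(0.156)], [1.0, -13.7, np.float64(-0.0), 0, 0, np.float64(0.156)], [-1.1, -13.7, np.float64(-0.0), 0, 0, np.float64(0.156)], [-3.2, -13.4, np.float64(-0.0), 0, 0, np.float64(0.156)]]
[[-5.3, -12.7, np.float64(-0.0), 0, 0, np.float64(0.156)], [-7.2, -11.8, np.float64(-0.0), 0, 0, np.float64(0.156)], [-8.9, -10.5, np.float64(-0.0), 0, 0, np.float64(0.156)], [-0.0, -0.0, np.float64(20.0), 0, 0, np.float64(0.0)], [-0.0, -0.0, np.float64(20.0), 0, 0, np.float64(0.0)]]
[[-0.0, -0.0, np.float64(6.6), 0, 0, np.float64(-0.0)], [-0.0, -0.0, np.float64(6.6), 0, 0, np.float64(-0.0)], [-0.0, -0.0, np.float64(6.6), 0, 0, np.float64(-0.0)], [-0.0, -0.0, np.float64(6.6), 0, 0, np.float64(-0.0)], [-0.0, -0.0, np.float64(6.6), 0, 0, np.float64(-0.0)]]
```

Request:
apply_moves:
  rows:
    - [0.5,0,-42.6,0,0,0]
    - [3.2,-13.4,0,0,0,0.156]
    - [1,-13.7,0,0,0,0.156]
    - [-1.1,-13.7,0,0,0,0.156]
    - [-3.2,-13.4,0,0,0,0.156]

```text
time: 13.05
tool_pos: [518.4, 32.4, 194.6]
tcp_rot: [-179.9, 0.0, 71.3]
ft_force: [-0.3, -0.5, -0.5]
finger_gap: 65.0
grip_force: 0.0
```

Request:
apply_moves:
  rows:
    - [-5.3,-12.7,0,0,0,0.156]
    - [-7.2,-11.8,0,0,0,0.156]
    - [-8.9,-10.5,0,0,0,0.156]
    - [0,0,5,0,0,0]
    - [0,0,15,0,0,0]
  fingers: 50

```text
time: 13.68
tool_pos: [478.9, 29.4, 175.5]
tcp_rot: [179.9, -0.1, 45.0]
ft_force: [0.3, 0.8, -0.2]
finger_gap: 50.0
grip_force: 0.0
```

```bash
python3 - <<'E'
from h import *
s=sense();print(s["time"],s["tool_pos"],s["tcp_rot"],s["ft_force"],s["finger_gap"])
plan([(476.8,29,122,45,5)])
p,d=snap("side");u,v=proj("side",[530,20,130]).astype(int)
o=[cv2.resize(p[v-65:v+65,u-65:u+65,::-1],(400,400),interpolation=2)]
p,d=snap("top");u,v=proj("top",[530,20,130]).astype(int)
o+=[cv2.resize(p[v-65:v+65,u-65:u+65,::-1],(400,400),interpolation=2)]
cv2.imwrite("pics/b.png",cv2.hconcat(o))
E
```

```text
13.675 [478.93458925  29.42505171 175.49008566] [ 1.79938769e+02 -6.01954920e-02  4.49882193e+01] [ 0.33323406  0.80472759 -0.2175585 ] 49.99113747319551
[[-0.4, -0.2, np.float64(10.7), 0, 0, np.float64(-0.0)], [-0.4, -0.2, np.float64(10.7), 0, 0, np.float64(-0.0)], [-0.4, -0.2, np.float64(10.7), 0, 0, np.float64(-0.0)], [-0.4, -0.2, np.float64(10.7), 0, 0, np.float64(-0.0)], [-0.4, -0.2, np.float64(10.7), 0, 0, np.float64(-0.0)]]
```

View pics/b.png

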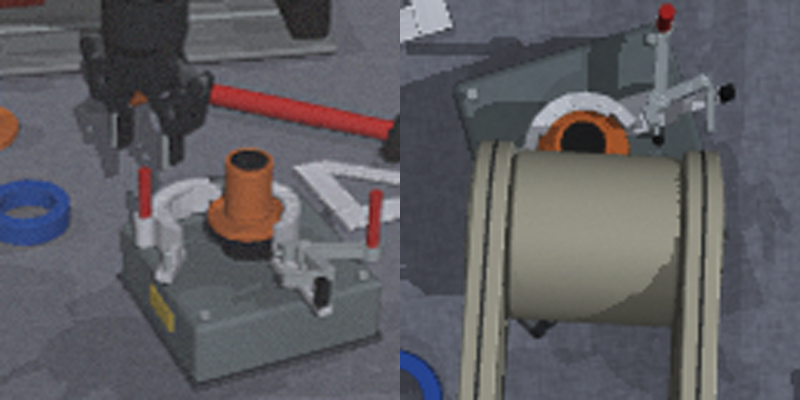

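The tail stands upright on the port with its flange under the saddle lip (left view, 245,200). The gripper is above the ring post (145,190).

Request:
apply_moves:
  rows:
    - [-0.4,-0.2,10.7,0,0,0]
    - [-0.4,-0.2,10.7,0,0,0]
    - [-0.4,-0.2,10.7,0,0,0]
    - [-0.4,-0.2,10.7,0,0,0]
    - [-0.4,-0.2,8,0,0,0]

```text
time: 14.4
tool_pos: [475.7, 28.8, 124.1]
tcp_rot: [-180.0, 0.0, 44.8]
ft_force: [-0.1, -0.1, -0.4]
finger_gap: 49.9
grip_force: 0.0
```

Request:
apply_moves:
  rows:
    - [0,0,0,0,0,0]
    - [0,0,0,0,0,0]
    - [0,0,0,0,0,0]
    - [0,0,0,0,0,0]
    - [0,0,0,0,0,0]
  fingers: 4
  grip_force: 40

```text
time: 15.02
tool_pos: [476.4, 28.7, 125.5]
tcp_rot: [180.0, -0.0, 44.8]
ft_force: [0.3, -0.2, 2.5]
finger_gap: 10.9
grip_force: 38.9
```

```bash
python3 - <<'E'
from h import *
s=sense();print(s["time"],s["tool_pos"],s["tcp_rot"],s["ft_force"],s["finger_gap"])
H=P(0,56);v=s["tool_pos"][:2]-H;print(np.hypot(*v),np.degrees(np.arctan2(v[1],v[0])))
a0=np.degrees(np.arctan2(v[1],v[0]));ac=-117.8+Y;z=s["tool_pos"][2];y0=s["tcp_rot"][2]
print("open",ac-a0)
legs=[]
N=25;r0=np.hypot(*v)
for k in range(1,N+1):
    f=k/N;a=np.radians(a0+(ac-a0-5)*f);r=r0+(100-r0)*f
    legs.append((H[0]+r*np.cos(a),H[1]+r*np.sin(a),z,y0+(80-y0)*f,1))
plan(legs)
E
```

```text
15.025 [476.42055598  28.6816002  125.47126365] [ 1.79960050e+02 -3.32360681e-02  4.47920464e+01] [ 0.33364205 -0.1667868   2.51726409] 10.878839693360316
100.53230374579923 -143.2257738348729
open 42.72577383487291
[[-0.3, 2.6, np.float64(-0.0), 0, 0, np.float64(-0.025)], [-0.3, 2.6, np.float64(-0.0), 0, 0, np.float64(-0.025)], [-0.3, 2.6, np.float64(-0.0), 0, 0, np.float64(-0.025)], [-0.3, 2.6, np.float64(-0.0), 0, 0, np.float64(-0.025)], [-0.3, 2.6, np.float64(-0.0), 0, 0, np.float64(-0.025)]]
[[-0.3, 2.6, np.float64(-0.0), 0, 0, np.float64(-0.025)], [-0.3, 2.6, np.float64(-0.0), 0, 0, np.float64(-0.025)], [-0.3, 2.6, np.float64(-0.0), 0, 0, np.float64(-0.025)], [-0.3, 2.6, np.float64(-0.0), 0, 0, np.float64(-0.025)], [-0.3, 2.6, np.float64(-0.0), 0, 0, np.float64(-0.025)]]
[[-0.3, 2.6, np.float64(-0.0), 0, 0, np.float64(-0.025)], [-0.3, 2.6, np.float64(-0.0), 0, 0, np.float64(-0.025)], [-0.3, 2.6, np.float64(-0.0), 0, 0, np.float64(-0.025)], [-0.3, 2.6, np.float64(-0.0), 0, 0, np.float64(-0.025)], [-0.2, 2.6, np.float64(-0.0), 0, 0, np.float64(-0.025)]]
[[-0.2, 2.6, np.float64(-0.0), 0, 0, np.float64(-0.025)], [-0.2, 2.6, np.float64(-0.0), 0, 0, np.float64(-0.025)], [-0.2, 2.6, np.float64(-0.0), 0, 0, np.float64(-0.025)], [-0.2, 2.6, np.float64(-0.0), 0, 0, np.float64(-0.025)], [-0.2, 2.6, np.float64(-0.0), 0, 0, np.float64(-0.025)]]
[[-0.2, 2.6, np.float64(-0.0), 0, 0, np.float64(-0.025)], [-0.2, 2.6, np.float64(-0.0), 0, 0, np.float64(-0.025)], [-0.2, 2.6, np.float64(-0.0), 0, 0, np.float64(-0.025)], [-0.2, 2.6, np.float64(-0.0), 0, 0, np.float64(-0.025)], [-0.2, 2.6, np.float64(-0.0), 0, 0, np.float64(-0.025)]]
```

Request:
apply_moves:
  rows:
    - [-0.3,2.6,0,0,0,-0.025]
    - [-0.3,2.6,0,0,0,-0.025]
    - [-0.3,2.6,0,0,0,-0.025]
    - [-0.3,2.6,0,0,0,-0.025]
    - [-0.3,2.6,0,0,0,-0.025]

```text
time: 15.65
tool_pos: [484.7, 19.1, 125.4]
tcp_rot: [-180.0, -0.0, 52.1]
ft_force: [-3.7, 2.2, 6.4]
finger_gap: 10.6
grip_force: 39.6
```

Request:
apply_moves:
  rows:
    - [-0.3,2.6,0,0,0,-0.025]
    - [-0.3,2.6,0,0,0,-0.025]
    - [-0.3,2.6,0,0,0,-0.025]
    - [-0.3,2.6,0,0,0,-0.025]
    - [-0.3,2.6,0,0,0,-0.025]

```text
time: 16.27
tool_pos: [494.4, 10.3, 125.4]
tcp_rot: [-180.0, -0.0, 59.2]
ft_force: [-5.6, 1.9, 6.2]
finger_gap: 10.9
grip_force: 39.6
```

Request:
apply_moves:
  rows:
    - [-0.3,2.6,0,0,0,-0.025]
    - [-0.3,2.6,0,0,0,-0.025]
    - [-0.3,2.6,0,0,0,-0.025]
    - [-0.3,2.6,0,0,0,-0.025]
    - [-0.3,2.6,0,0,0,-0.025]

```text
time: 16.9
tool_pos: [505.1, 2.9, 125.4]
tcp_rot: [-180.0, -0.0, 66.4]
ft_force: [-5.5, 1.8, 7.8]
finger_gap: 11.1
grip_force: 39.6
```

Request:
apply_moves:
  rows:
    - [-0.2,2.6,0,0,0,-0.025]
    - [-0.2,2.6,0,0,0,-0.025]
    - [-0.2,2.6,0,0,0,-0.025]
    - [-0.2,2.6,0,0,0,-0.025]
    - [-0.2,2.6,0,0,0,-0.025]

```text
time: 17.52
tool_pos: [516.7, -3.0, 125.4]
tcp_rot: [-180.0, 0.0, 73.6]
ft_force: [-5.3, 0.6, 7.5]
finger_gap: 11.1
grip_force: 39.7
```

```bash
cat >> h.py <<'E'
def ang(pt,closed):
    s=sense();v=s["tool_pos"][:2]-P(*pt);a=np.degrees(np.arctan2(v[1],v[0]))
    f=s["ft_force"];t=np.array([-np.sin(np.radians(a)),np.cos(np.radians(a))])
    print("t",s["time"],"r",np.hypot(*v).round(1),"remaining rad",np.radians(closed+Y-a).round(3),"Ftan",(f[:2]@t).round(1),"Frad",(f[:2]@v/np.hypot(*v)).round(1),"yaw",s["tcp_rot"][2])
E
python3 -c "
from h import *
ang((0,56),-117.8)"
```

```text
t 17.525 r 100.3 remaining rad 0.23 Ftan -5.1 Frad 1.6 yaw 73.56368509619371
```

Request:
apply_moves:
  rows:
    - [-0.2,2.6,0,0,0,-0.02]
    - [-0.2,2.6,0,0,0,-0.02]
    - [-0.2,2.6,0,0,0,-0.02]
    - [-0.2,2.6,0,0,0,-0.02]
    - [-0.2,2.2,0,0,0,-0.02]

```text
time: 18.15
tool_pos: [528.4, -7.3, 125.4]
tcp_rot: [-179.9, 0.0, 79.3]
ft_force: [-6.8, 0.1, 8.7]
finger_gap: 10.8
grip_force: 39.8
```

Request:
apply_moves:
  rows:
    - [-0.2,1.2,0,0,0,-0.01]
    - [-0.1,1.2,0,0,0,-0.01]
    - [-0.1,1,0,0,0,-0.01]
    - [-0.1,1,0,0,0,-0.01]
    - [0,0,0,0,0,0]

```text
time: 18.77
tool_pos: [532.6, -8.4, 125.4]
tcp_rot: [-179.9, 0.0, 81.6]
ft_force: [-7.3, -0.7, 8.0]
finger_gap: 10.7
grip_force: 39.8
```

```bash
python3 -c "
from h import *
ang((0,56),-117.8)"
```

```text
t 18.775 r 100.3 remaining rad 0.062 Ftan -6.9 Frad 2.4 yaw 81.56013286192172
```

Request:
apply_moves:
  rows:
    - [-0.1,0.8,0,0,0,-0.005]
    - [-0.1,0.8,0,0,0,-0.005]
    - [-0.1,0.8,0,0,0,-0.005]
    - [-0.1,0.6,0,0,0,0]
    - [0,0,0,0,0,0]

```text
time: 19.4
tool_pos: [535.0, -9.2, 125.3]
tcp_rot: [-179.9, 0.0, 82.4]
ft_force: [-9.7, -0.7, 10.2]
finger_gap: 10.9
grip_force: 40.1
```

```bash
python3 -c "
from h import *
ang((0,56),-117.8)"
```

```text
t 19.4 r 100.5 remaining rad 0.037 Ftan -9.3 Frad 2.8 yaw 82.39677656209102
```

Request:
apply_moves:
  rows:
    - [-0.1,0.7,0,0,0,0]
    - [-0.1,0.7,0,0,0,0]
    - [-0.1,0.7,0,0,0,0]
    - [-0.1,0.6,0,0,0,0]
    - [0,0,0,0,0,0]

```text
time: 20.02
tool_pos: [537.0, -9.7, 125.3]
tcp_rot: [-179.8, 0.0, 82.4]
ft_force: [-13.1, 0.3, 13.1]
finger_gap: 10.8
grip_force: 40.5
```

```bash
python3 -c "
from h import *
ang((0,56),-117.8)"
```

```text
t 20.025 r 100.6 remaining rad 0.016 Ftan -12.9 Frad 2.3 yaw 82.411138256651
```

Request:
apply_moves:
  rows:
    - [0,0.4,0,0,0,0]
    - [0,0.4,0,0,0,0]
    - [0,0,0,0,0,0]
    - [0,0,0,0,0,0]
    - [0,0,0,0,0,0]

```text
time: 20.65
tool_pos: [537.6, -9.8, 125.3]
tcp_rot: [-179.7, 0.0, 82.4]
ft_force: [-14.9, -0.1, 14.0]
finger_gap: 10.5
grip_force: 40.6
```

Request:
apply_moves:
  rows:
    - [0.1,-1,0,0,0,0]
    - [0.1,-1,0,0,0,0]
    - [0.1,-1,0,0,0,0]
    - [0.1,-1,0,0,0,0]
    - [0,0,0,0,0,0]

```text
time: 21.28
tool_pos: [535.5, -9.3, 125.4]
tcp_rot: [-180.0, 0.0, 82.4]
ft_force: [-3.2, -0.9, 6.6]
finger_gap: 11.0
grip_force: 39.6
```

```bash
python3 -c "
from h import *
ang((0,56),-117.8)"
```

```text
t 21.275 r 100.5 remaining rad 0.032 Ftan -2.9 Frad 1.6 yaw 82.38807222049839
```

Request:
apply_moves:
  rows:
    - [0,-0.6,0,0,0,0]
    - [0,-0.5,0,0,0,0]
    - [0,0,0,0,0,0]
    - [0,0,0,0,0,0]
    - [0,0,0,0,0,0]

```text
time: 21.9
tool_pos: [534.8, -9.1, 125.4]
tcp_rot: [180.0, 0.0, 82.3]
ft_force: [-1.8, -1.6, 5.5]
finger_gap: 10.7
grip_force: 39.5
```

Request:
apply_moves:
  rows:
    - [0,0,0,0,0,0]
    - [0,0,0,0,0,0]
    - [0,0,0,0,0,0]
    - [0,0,-5,0,0,0]
    - [0,0,-20,0,0,0]
  fingers: 32

```text
time: 22.52
tool_pos: [533.4, -8.6, 149.1]
tcp_rot: [-179.8, 0.0, 82.3]
ft_force: [-0.3, 0.4, 0.2]
finger_gap: 32.1
grip_force: 0.0
```

```bash
python3 - <<'E'
from h import *
s=sense();print(s["time"],s["tool_pos"],s["tcp_rot"],s["ft_force"],s["finger_gap"])
t=s["tool_pos"];L=P(24,-72);a=np.radians(-4.5);q=L+62*np.array([np.cos(a),np.sin(a)]);print(q)
plan([(t[0],t[1],197,82.4,2),(q[0],q[1],197,150,8),(q[0],q[1],165,150,3),(q[0],q[1],125,150,7)])
E
```

```text
22.525 [533.38538231  -8.62637106 149.06928348] [-1.79832408e+02  1.33783617e-03  8.23276302e+01] [-0.28223343  0.38448606  0.21242029] 32.13944259397827
[679.73412481 -31.07024452]
[[0.0, 0.0, np.float64(-24.0), 0, 0, np.float64(-0.001)], [0.0, 0.0, np.float64(-24.0), 0, 0, np.float64(-0.001)], [-0.4, 18.5, np.float64(-0.0), 0, 0, np.float64(-0.147)], [-3.1, 18.2, np.float64(-0.0), 0, 0, np.float64(-0.147)], [-5.7, 17.6, np.float64(-0.0), 0, 0, np.float64(-0.147)]]
[[-8.2, 16.6, np.float64(-0.0), 0, 0, np.float64(-0.147)], [-10.6, 15.2, np.float64(-0.0), 0, 0, np.float64(-0.147)], [-12.7, 13.5, np.float64(-0.0), 0, 0, np.float64(-0.147)], [-14.5, 11.4, np.float64(-0.0), 0, 0, np.float64(-0.147)], [-16.1, 9.2, np.float64(-0.0), 0, 0, np.float64(-0.147)]]
[[0.0, -0.0, np.float64(10.7), 0, 0, np.float64(-0.0)], [0.0, -0.0, np.float64(10.7), 0, 0, np.float64(-0.0)], [0.0, -0.0, np.float64(10.7), 0, 0, np.float64(-0.0)], [0.0, -0.0, np.float64(5.7), 0, 0, np.float64(-0.0)], [0.0, -0.0, np.float64(5.7), 0, 0, np.float64(-0.0)]]
[[0.0, -0.0, np.float64(5.7), 0, 0, np.float64(-0.0)], [0.0, -0.0, np.float64(5.7), 0, 0, np.float64(-0.0)], [0.0, -0.0, np.float64(5.7), 0, 0, np.float64(-0.0)], [0.0, -0.0, np.float64(5.7), 0, 0, np.float64(-0.0)], [0.0, -0.0, np.float64(5.7), 0, 0, np.float64(-0.0)]]
```

Request:
apply_moves:
  rows:
    - [0,0,-24,0,0,0]
    - [0,0,-24,0,0,0]
    - [-0.4,18.5,0,0,0,-0.147]
    - [-3.1,18.2,0,0,0,-0.147]
    - [-5.7,17.6,0,0,0,-0.147]

```text
time: 23.15
tool_pos: [590.0, -17.4, 198.5]
tcp_rot: [180.0, 0.0, 107.9]
ft_force: [1.1, 0.3, 0.5]
finger_gap: 32.2
grip_force: 0.0
```

Request:
apply_moves:
  rows:
    - [-8.2,16.6,0,0,0,-0.147]
    - [-10.6,15.2,0,0,0,-0.147]
    - [-12.7,13.5,0,0,0,-0.147]
    - [-14.5,11.4,0,0,0,-0.147]
    - [-16.1,9.2,0,0,0,-0.147]
  fingers: 50

```text
time: 23.78
tool_pos: [681.4, -31.6, 198.2]
tcp_rot: [180.0, 0.0, 150.0]
ft_force: [0.5, 1.0, -0.3]
finger_gap: 49.7
grip_force: 0.0
```

```bash
python3 - <<'E'
from h import *
s=sense();print(s["time"],s["tool_pos"],s["tcp_rot"],s["finger_gap"])
o=[]
for n in("side","top"):
    p,d=snap(n)
    for k in("latch_post","ring_post","hose_tail"):
        print(n,k,[(np.round(r["xyz"],1).tolist(),round(r["confidence"],2)) for r in models.place_of(k,n)][:4])
    X=pts(n,d);hsv=cv2.cvtColor(p,cv2.COLOR_RGB2HSV)
    m=((hsv[...,0]<6)|(hsv[...,0]>174))&(hsv[...,1]>150)&(X[...,2]>118)&(X[...,2]<172)&(np.hypot(X[...,0]-600,X[...,1]-10)<160)
    nn,l,st,c=cv2.connectedComponentsWithStats(m.astype(np.uint8))
    for i in range(1,nn):
        q=X[l==i];print(n,"red",len(q),np.median(q,0).round(1))
    u,v=proj(n,[610,0,130]).astype(int)
    o.append(cv2.resize(p[v-60:v+60,u-60:u+60,::-1],(400,400),interpolation=2))
cv2.imwrite("pics/c.png",cv2.hconcat(o))
E
```

```text
23.775 [681.37523309 -31.63332897 198.23609674] [1.79995878e+02 4.30636019e-03 1.49984915e+02] 49.74039296415354
side latch_post [([677.6, -26.0, 139.4], 0.91)]
side ring_post [([530.3, -10.3, 138.0], 0.66)]
side hose_tail [([573.2, 35.4, 96.7], 0.83), ([307.2, 392.1, 1.6], 0.64), ([495.1, 464.1, -1.5], 0.49)]
side red 52 [532.8 -14.2 143.5]
side red 45 [678.3 -35.3 146.5]
top latch_post [([681.7, -30.8, 142.9], 0.73)]
top ring_post [([536.3, -5.9, 142.7], 0.58)]
top hose_tail [([574.5, 38.7, 99.9], 0.85), ([308.4, 391.3, 2.4], 0.81), ([492.9, 466.0, -1.2], 0.68)]
top red 23 [675.  -28.  152.7]
```

View pics/c.png

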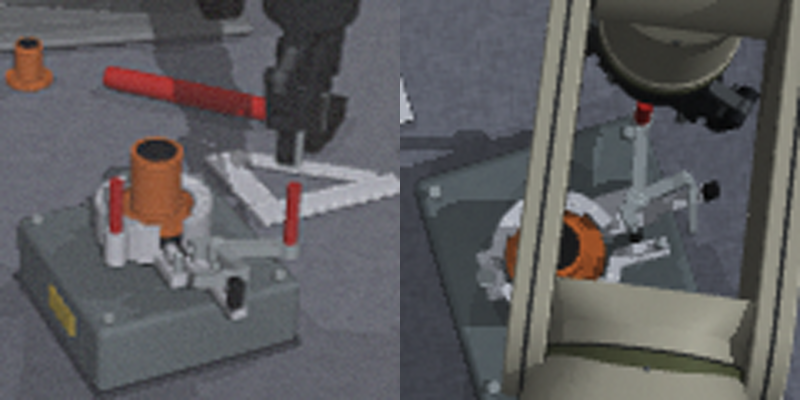

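The ring is closed (post at 117,205 in the left view) and the tail is seated. The gripper is over the latch post (293,210).

Request:
apply_moves:
  rows:
    - [1.2,0.4,16,0,0,0]
    - [1,0.3,16,0,0,0]
    - [0,0,15,0,0,0]
    - [0,0,15,0,0,0]
    - [0,0,10,0,0,0]

```text
time: 24.8
tool_pos: [678.6, -29.8, 124.2]
tcp_rot: [-180.0, -0.1, 149.7]
ft_force: [-0.1, -0.6, 0.5]
finger_gap: 49.9
grip_force: 0.0
```

Request:
apply_moves:
  rows:
    - [0,0,0,0,0,0]
    - [0,0,0,0,0,0]
    - [0,0,0,0,0,0]
    - [0,0,0,0,0,0]
    - [0,0,0,0,0,0]
  fingers: 4
  grip_force: 40

```text
time: 25.42
tool_pos: [679.8, -29.9, 126.8]
tcp_rot: [180.0, 0.1, 149.7]
ft_force: [1.5, -0.9, 1.7]
finger_gap: 11.2
grip_force: 39.1
```

```bash
python3 - <<'E'
from h import *
s=sense();print(s["time"],s["tool_pos"],s["tcp_rot"],s["ft_force"],s["finger_gap"])
ang((24,-72),-90)
H=P(24,-72);v=s["tool_pos"][:2]-H
a0=np.degrees(np.arctan2(v[1],v[0]));ac=-90+Y+8;z=s["tool_pos"][2];y0=s["tcp_rot"][2]
legs=[]
N=30;r0=np.hypot(*v)
for k in range(1,N+1):
    f=k/N;a=np.radians(a0+(ac-a0)*f);r=r0+(62-r0)*f
    legs.append((H[0]+r*np.cos(a),H[1]+r*np.sin(a),z,y0+(107-y0)*f,1))
plan(legs)
E
```

```text
25.425 [679.77882922 -29.93770735 126.83064807] [1.79964193e+02 8.11999998e-02 1.49700860e+02] [ 1.49319018 -0.91118338  1.69062734] 11.153166341180983
t 25.425 r 62.0 remaining rad -1.209 Ftan -0.8 Frad 1.5 yaw 149.70085991284182
[[-1.0, -2.0, np.float64(-0.0), 0, 0, np.float64(0.025)], [-0.9, -2.0, np.float64(-0.0), 0, 0, np.float64(0.025)], [-0.9, -2.0, np.float64(-0.0), 0, 0, np.float64(0.025)], [-0.9, -2.0, np.float64(-0.0), 0, 0, np.float64(0.025)], [-0.9, -2.0, np.float64(-0.0), 0, 0, np.float64(0.025)]]
[[-0.9, -2.0, np.float64(-0.0), 0, 0, np.float64(0.025)], [-0.8, -2.0, np.float64(-0.0), 0, 0, np.float64(0.025)], [-0.8, -2.1, np.float64(-0.0), 0, 0, np.float64(0.025)], [-0.8, -2.1, np.float64(-0.0), 0, 0, np.float64(0.025)], [-0.8, -2.1, np.float64(-0.0), 0, 0, np.float64(0.025)]]
[[-0.7, -2.1, np.float64(-0.0), 0, 0, np.float64(0.025)], [-0.7, -2.1, np.float64(-0.0), 0, 0, np.float64(0.025)], [-0.7, -2.1, np.float64(-0.0), 0, 0, np.float64(0.025)], [-0.7, -2.1, np.float64(-0.0), 0, 0, np.float64(0.025)], [-0.7, -2.1, np.float64(-0.0), 0, 0, np.float64(0.025)]]
[[-0.6, -2.1, np.float64(-0.0), 0, 0, np.float64(0.025)], [-0.6, -2.1, np.float64(-0.0), 0, 0, np.float64(0.025)], [-0.6, -2.1, np.float64(-0.0), 0, 0, np.float64(0.025)], [-0.6, -2.1, np.float64(-0.0), 0, 0, np.float64(0.025)], [-0.5, -2.1, np.float64(-0.0), 0, 0, np.float64(0.025)]]
[[-0.5, -2.1, np.float64(-0.0), 0, 0, np.float64(0.025)], [-0.5, -2.2, np.float64(-0.0), 0, 0, np.float64(0.025)], [-0.5, -2.2, np.float64(-0.0), 0, 0, np.float64(0.025)], [-0.4, -2.2, np.float64(-0.0), 0, 0, np.float64(0.025)], [-0.4, -2.2, np.float64(-0.0), 0, 0, np.float64(0.025)]]
[[-0.4, -2.2, np.float64(-0.0), 0, 0, np.float64(0.025)], [-0.4, -2.2, np.float64(-0.0), 0, 0, np.float64(0.025)], [-0.4, -2.2, np.float64(-0.0), 0, 0, np.float64(0.025)], [-0.3, -2.2, np.float64(-0.0), 0, 0, np.float64(0.025)], [-0.3, -2.2, np.float64(-0.0), 0, 0, np.float64(0.025)]]
```

Request:
apply_moves:
  rows:
    - [-1,-2,0,0,0,0.025]
    - [-0.9,-2,0,0,0,0.025]
    - [-0.9,-2,0,0,0,0.025]
    - [-0.9,-2,0,0,0,0.025]
    - [-0.9,-2,0,0,0,0.025]

```text
time: 26.05
tool_pos: [678.3, -40.3, 126.8]
tcp_rot: [179.9, 0.1, 142.4]
ft_force: [2.7, 5.9, 5.8]
finger_gap: 10.7
grip_force: 39.8
```

Request:
apply_moves:
  rows:
    - [-0.9,-2,0,0,0,0.025]
    - [-0.8,-2,0,0,0,0.025]
    - [-0.8,-2.1,0,0,0,0.025]
    - [-0.8,-2.1,0,0,0,0.025]
    - [-0.8,-2.1,0,0,0,0.025]

```text
time: 26.68
tool_pos: [674.9, -51.3, 126.8]
tcp_rot: [179.9, 0.1, 135.3]
ft_force: [5.9, 3.5, 4.5]
finger_gap: 11.0
grip_force: 39.7
```

Request:
apply_moves:
  rows:
    - [-0.7,-2.1,0,0,0,0.025]
    - [-0.7,-2.1,0,0,0,0.025]
    - [-0.7,-2.1,0,0,0,0.025]
    - [-0.7,-2.1,0,0,0,0.025]
    - [-0.7,-2.1,0,0,0,0.025]

```text
time: 27.3
tool_pos: [669.7, -61.4, 126.8]
tcp_rot: [179.9, 0.1, 128.1]
ft_force: [7.6, 1.3, 3.9]
finger_gap: 10.7
grip_force: 39.7
```

Request:
apply_moves:
  rows:
    - [-0.6,-2.1,0,0,0,0.025]
    - [-0.6,-2.1,0,0,0,0.025]
    - [-0.6,-2.1,0,0,0,0.025]
    - [-0.6,-2.1,0,0,0,0.025]
    - [-0.5,-2.1,0,0,0,0.025]

```text
time: 27.92
tool_pos: [663.0, -70.2, 126.8]
tcp_rot: [179.9, 0.1, 120.9]
ft_force: [9.3, 1.3, 2.7]
finger_gap: 11.1
grip_force: 39.5
```

```bash
python3 -c "
from h import *
ang((24,-72),-90)"
```

```text
t 27.925 r 63.0 remaining rad -0.496 Ftan 7.4 Frad 5.8 yaw 120.92358180398905
```

Request:
apply_moves:
  rows:
    - [-1,-2,0,0,0,0.025]
    - [-0.8,-2,0,0,0,0.025]
    - [-0.6,-2,0,0,0,0.025]
    - [-0.5,-2,0,0,0,0.025]
    - [-0.5,-2,0,0,0,0.025]

```text
time: 28.55
tool_pos: [656.7, -76.1, 126.8]
tcp_rot: [179.7, 0.0, 113.8]
ft_force: [13.7, 7.1, 1.2]
finger_gap: 11.0
grip_force: 39.6
```

```bash
python3 -c "
from h import *
ang((24,-72),-90)"
```

```text
t 28.55 r 63.1 remaining rad -0.359 Ftan 15.2 Frad 2.8 yaw 113.81629190775449
```

Request:
apply_moves:
  rows:
    - [0,0,0,0,0,0]
    - [0,0,0,0,0,0]
    - [0,0,0,0,0,0]
    - [0,0,0,0,0,0]
    - [0,0,0,0,0,0]

```text
time: 29.18
tool_pos: [656.4, -76.2, 126.7]
tcp_rot: [179.8, 0.0, 113.9]
ft_force: [10.0, 5.3, 2.6]
finger_gap: 10.9
grip_force: 39.6
```

```bash
python3 - <<'E'
from h import *
ang((24,-72),-90)
o=[]
for n in("side","top"):
    p,d=snap(n)
    X=pts(n,d);hsv=cv2.cvtColor(p,cv2.COLOR_RGB2HSV)
    m=((hsv[...,0]<6)|(hsv[...,0]>174))&(hsv[...,1]>150)&(X[...,2]>118)&(X[...,2]<172)&(np.hypot(X[...,0]-600,X[...,1]-10)<160)
    nn,l,st,c=cv2.connectedComponentsWithStats(m.astype(np.uint8))
    for i in range(1,nn):
        q=X[l==i];print(n,"red",len(q),np.median(q,0).round(1))
    u,v=proj(n,[605,-15,120]).astype(int)
    o.append(cv2.resize(p[v-40:v+40,u-40:u+40,::-1],(400,400),interpolation=2))
cv2.imwrite("pics/d.png",cv2.hconcat(o))
E
```

```text
t 29.175 r 63.1 remaining rad -0.353 Ftan 11.1 Frad 1.9 yaw 113.85196145777363
side red 50 [535.4 -15.  144.4]
side red 9 [659.9 -78.5 151.4]
side red 1 [655.6 -92.4 138.6]
side red 3 [658.  -82.  118.7]
```

View pics/d.png

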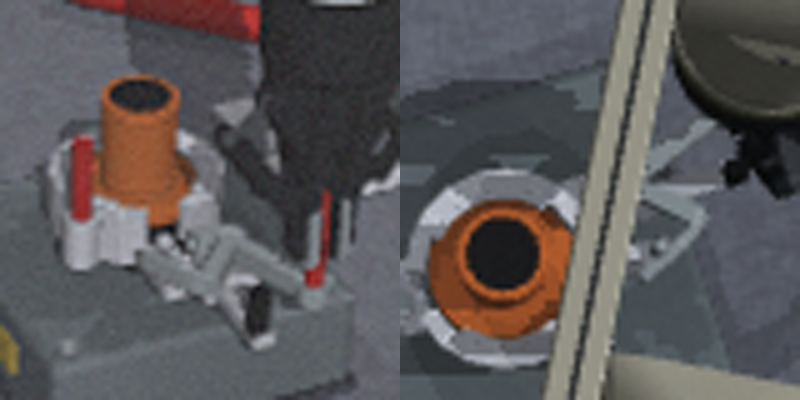

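The hook has caught: the ring post moved in from x 532.8 to 535.4. The lever now points at the gripper (left view, 315,290). Continuing gently.

Request:
apply_moves:
  rows:
    - [-0.3,-1.3,0,0,0,0.01]
    - [-0.3,-1.3,0,0,0,0.01]
    - [-0.3,-1.3,0,0,0,0.01]
    - [-0.3,-1.3,0,0,0,0.01]
    - [-0.3,-1.3,0,0,0,0.01]

```text
time: 29.9
tool_pos: [651.1, -80.3, 126.8]
tcp_rot: [179.7, 0.0, 111.0]
ft_force: [11.2, 6.2, 1.1]
finger_gap: 10.6
grip_force: 39.6
```

Request:
apply_moves:
  rows:
    - [-0.2,-1.3,0,0,0,0.012]
    - [-0.2,-1.3,0,0,0,0.012]
    - [-0.2,-1.3,0,0,0,0.012]
    - [-0.2,-1.3,0,0,0,0.012]
    - [-0.2,-1,0,0,0,0.01]

```text
time: 30.52
tool_pos: [645.3, -83.7, 126.7]
tcp_rot: [179.8, 0.0, 107.6]
ft_force: [10.3, 3.7, 2.2]
finger_gap: 11.1
grip_force: 39.7
```

```bash
python3 -c "
from h import *
ang((24,-72),-90)"
```

```text
t 30.525 r 63.7 remaining rad -0.143 Ftan 10.9 Frad 1.1 yaw 107.6257105963778
```

Request:
apply_moves:
  rows:
    - [-0.1,-1,0,0,0,0]
    - [-0.1,-1,0,0,0,0]
    - [-0.1,-0.8,0,0,0,0]
    - [-0.1,-0.6,0,0,0,0]
    - [0,0,0,0,0,0]

```text
time: 31.15
tool_pos: [642.1, -85.4, 126.8]
tcp_rot: [179.8, 0.1, 107.6]
ft_force: [8.5, 2.9, 2.5]
finger_gap: 10.7
grip_force: 39.7
```

```bash
python3 -c "
from h import *
ang((24,-72),-90)"
```

```text
t 31.15 r 64.0 remaining rad -0.085 Ftan 8.9 Frad 0.5 yaw 107.63280801571159
```

Request:
apply_moves:
  rows:
    - [0,-0.5,0,0,0,0]
    - [0,-0.5,0,0,0,0]
    - [0,-0.5,0,0,0,0]
    - [0,-0.4,0,0,0,0]
    - [0,0,0,0,0,0]

```text
time: 31.78
tool_pos: [640.1, -86.6, 126.7]
tcp_rot: [179.8, 0.1, 107.6]
ft_force: [7.9, -0.1, 2.8]
finger_gap: 10.9
grip_force: 39.7
```

Request:
apply_moves:
  rows:
    - [0,-0.4,0,0,0,0]
    - [0,-0.4,0,0,0,0]
    - [0,-0.4,0,0,0,0]
    - [0,0,0,0,0,0]
    - [0,0,0,0,0,0]

```text
time: 32.4
tool_pos: [639.2, -86.9, 126.8]
tcp_rot: [179.8, 0.1, 107.6]
ft_force: [9.7, -0.0, 2.3]
finger_gap: 10.9
grip_force: 39.7
```

```bash
python3 -c "
from h import *
ang((24,-72),-90)"
```

```text
t 32.4 r 64.3 remaining rad -0.035 Ftan 9.1 Frad 3.2 yaw 107.61466679738425
```

Request:
apply_moves:
  rows:
    - [-0.2,-0.4,0,0,0,0]
    - [-0.2,-0.4,0,0,0,0]
    - [0,-0.3,0,0,0,0]
    - [0,0,0,0,0,0]
    - [0,0,0,0,0,0]

```text
time: 33.02
tool_pos: [637.8, -87.7, 126.7]
tcp_rot: [179.9, 0.1, 107.6]
ft_force: [6.9, 0.7, 2.9]
finger_gap: 11.0
grip_force: 39.8
```

```bash
python3 -c "
from h import *
ang((24,-72),-90)"
```

```text
t 33.025 r 64.6 remaining rad -0.01 Ftan 6.8 Frad 1.4 yaw 107.62528782358534
```

Request:
apply_moves:
  rows:
    - [0,-0.4,0,0,0,0]
    - [0,-0.4,0,0,0,0]
    - [0,-0.4,0,0,0,0]
    - [0,0,0,0,0,0]
    - [0,0,0,0,0,0]

```text
time: 33.65
tool_pos: [637.0, -88.0, 126.7]
tcp_rot: [179.8, 0.1, 107.6]
ft_force: [9.9, 0.7, 1.8]
finger_gap: 11.1
grip_force: 39.7
```

Request:
apply_moves:
  rows:
    - [0,-0.4,0,0,0,0]
    - [0,-0.4,0,0,0,0]
    - [0,-0.3,0,0,0,0]
    - [0,0,0,0,0,0]
    - [0,0,0,0,0,0]

```text
time: 34.28
tool_pos: [637.0, -87.9, 126.8]
tcp_rot: [179.7, 0.1, 107.6]
ft_force: [15.2, 1.1, -1.1]
finger_gap: 10.9
grip_force: 39.7
```

```bash
python3 -c "
from h import *
ang((24,-72),-90)"
```

```text
t 34.275 r 64.6 remaining rad 0.003 Ftan 14.9 Frad 3.4 yaw 107.63826194807164
```

The stop is met: the force rose by about 8 N with no motion, at joint angle ≈0. I'll relax, release and withdraw.

Request:
apply_moves:
  rows:
    - [0.2,0.6,0,0,0,0]
    - [0,0.6,0,0,0,0]
    - [0,0,0,0,0,0]
    - [0,0,0,0,0,0]
    - [0,0,0,0,0,0]

```text
time: 34.9
tool_pos: [637.0, -87.9, 126.7]
tcp_rot: [179.8, 0.1, 107.6]
ft_force: [10.1, 0.3, 3.8]
finger_gap: 11.2
grip_force: 39.8
```

Request:
apply_moves:
  rows:
    - [0,0,0,0,0,0]
    - [0,0,0,0,0,0]
    - [0,0,0,0,0,0]
    - [0,0,-5,0,0,0]
    - [0,0,-20,0,0,0]
  fingers: 36

```text
time: 35.52
tool_pos: [634.5, -87.0, 150.3]
tcp_rot: [-179.8, -0.1, 107.7]
ft_force: [0.5, -0.4, -0.2]
finger_gap: 36.1
grip_force: 0.0
```

Request:
apply_moves:
  rows:
    - [0,0,-25,0,0,0]
    - [0,0,-25,0,0,0]
    - [-40,0,-10,0,0,0]
    - [-60,0,0,0,0,0]
    - [-60,0,0,0,0,0]

```text
time: 36.15
tool_pos: [685.4, -241.0, 214.0]
tcp_rot: [179.9, 0.1, 107.8]
ft_force: [1.2, -0.2, 0.5]
finger_gap: 35.7
grip_force: 0.0
```

```bash
python3 - <<'E'
from h import *
s=sense();print(s["time"],s["tool_pos"],s["ft_force"])
o=[]
for n in("side","top"):
    p,d=snap(n)
    for k in("latch_post","ring_post","hose_tail"):
        print(n,k,[(np.round(r["xyz"],1).tolist(),round(r["confidence"],2)) for r in models.place_of(k,n)][:1])
    u,v=proj(n,[600,-20,120]).astype(int)
    o.append(cv2.resize(p[v-45:v+45,u-45:u+45,::-1],(400,400),interpolation=2))
print(P(24,-134),P(-46.7,-32.7))
cv2.imwrite("pics/e.png",cv2.hconcat(o))
E
```

```text
36.15 [ 685.38360532 -240.98710034  213.95032461] [ 1.22119459 -0.2183381   0.51535416]
side latch_post [([633.8, -83.9, 138.2], 0.86)]
side ring_post [([535.4, -10.3, 138.3], 0.95)]
side hose_tail [([574.2, 36.8, 100.9], 0.79)]
top latch_post [([636.8, -83.4, 139.6], 0.57)]
top ring_post [([539.3, -9.0, 142.1], 0.65)]
top hose_tail [([577.1, 38.2, 99.9], 0.89)]
[636.36249231 -85.40095016] [538.73682905  -9.70808476]
```

View pics/e.png

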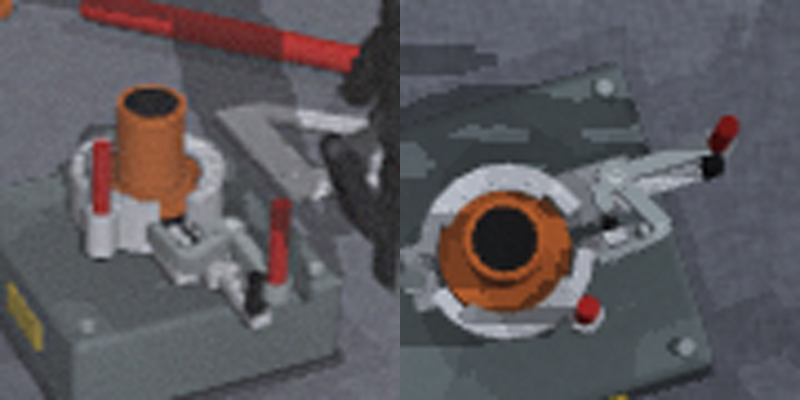

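The ring is closed round the tail, the hook is behind the pin, and the lever lies against the black stop (top view, 712,165). The gripper is clear.

```bash
python3 -c "
from h import *
print(job.hand_in())"
```

```text
the job is handed in; nothing more can be done
None
```

The job is handed in at about 36 s: the medium orange hose tail is on the port under the fixed half's lip, the hinged half is closed round the flanges, and the latch lever is at its stop with the gripper clear (verdict not shown).

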